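Free and hold open the spring cover of the vial station

TASK

The vial station on the table has a grey sliding cover that springs shut, and its hidden lock may or may not have caught. First tug the cover's black handle in the opening direction, before moving the red-tipped lever, to learn whether it is caught; if it is, swing the lever over as far as it goes to free it. Then slide the cover fully open, without letting it snap back, and finish while still holding it open; leave the wash bottle, the white-capped jar and the blue-capped bottles standing where they are.

Things in the scene. Friction and masses are not known exactly. Their poses are not given: they have to be found in the camera images.
- station: the vial station, fixed to the table: white housing 124 (x) x 260 (y) mm, 60 mm high, guide rails along its long sides to 71 mm. Origin at the centre of its underside, z up; its +y is the way the cover opens. Lock block (lock hidden inside) at y -130 to -83 mm, vial well under the cover to y 8 mm, then a closed deck with a rubber stop 69 mm high at the +y end.
- cover_grip (a point): the middle of the upright black handle on the grey sliding cover: an upright plate 14 mm thick along the station's y, 44 mm wide along its x, from 67 to 98 mm above the table; this point is 84 mm above it. With the cover shut it lies at station x 0, y -5 mm. It moves with the cover.
- cover (a joint): how far the cover has slid along the station's +y, in m: 0 shut, 0.08 fully open against its stop. A spring always pulls it shut (4 N shut, 7 N open). If the lock has caught, it moves about 4 mm and then stops hard; if not, it slides all the way.
- lever_grip (a point): the middle of the upright round red grip at the end of the steel cam lever on the lock block; the grip is 14 mm in diameter with a 17 mm head, from 71 to 105 mm above the table; this point is 90 mm above it. It moves with the lever.
- lever_pivot (a point): a point on the upright axis of the lever, fixed to the station at x 0, y -107 mm, 90 mm above the table; the grip is 50 mm from it.
- lock_lever (a joint): lever angle in rad: at 0 it points along the station's +x (locked); it swings level, clockwise from above, to 1.5, its stop, where it points along the station's -y (free). It stays where left; about 1.5 N at the grip moves it. A caught lock comes free at about 1.1 and stays free. It starts at 0 to 0.25 whether or not the lock has caught.
- wash_bottle: translucent wash bottle with a blue cap and spout, 68 mm in diameter, 224 mm high, standing loose; origin at the centre of its underside, z up
- fitting_jar: small clear jar with a white cap, 45 mm in diameter, 58 mm high, standing loose; origin at the centre of its underside, z up
- bottle_100_table: small clear bottle with a blue cap, 56 mm in diameter, 100 mm high, standing loose; origin at the centre of its underside, z up
Mind the look-alikes: they are no part of the job. What is shaped like the bottle_100_table but green is not meant. Leave any pink look-alike of the wash_bottle alone.

How it is judged:
By the outcome, as a careful person would: the job done as asked, in the order asked, and still so for the second after the job is handed in, while the arm keeps its last pose, push and grip.
It also fails if it takes over 61 s, if anything falls off the work surface, if the arm or the gripper's body presses on something with over 40 N, if the wrist force passes 120 N, or if a joint passes its speed limit or range.

ROBOT

A 6-joint arm with a two-finger parallel gripper is mounted at the origin on a cart in front of the work surface, level with it; the furniture and walls round the work are solid. World frame = base frame: x ahead of the robot, y to its left, z up, the work surface at z = 0. Lengths are in m, angles in rad, forces in N, time in s.
With the tool pointing down it reaches from about 0.3 to 0.775 m from the base axis. Payload 14.6 kg.
Tool frame: the origin (TCP) lies between the finger pads; the fingertips stand 14 mm ahead of it and the grasp point (between the pads) lies 5 mm behind it; z points along the fingers, y is the line along which they close (so a half turn about z gives the same grasp; the last joint's range is limited). The gripper opens to 94 mm and grips with 3 to 60 N. Pads are 16 mm wide; open, the fingers measure 119 mm over their backs; the gripper's body (75 mm by 177 mm) begins 78 mm behind the grasp point.
Start: joints at [-1.275, 0.3, 1.521, -0, 1.321, -0.067], TCP at [0.195, -0.514, 0.188] pointing down, gripper open.
Joint ranges: [-3.03, 3.03], [-0.79, 2.21], [0.23, 2.52], [-1.04, 4.18], [0, 3.07], [-2.55, 2.55]. Speed limits (rad/s): [2.22, 2.22, 2.57, 3.14, 3.14, 3.14].

INTERFACE

Orientations are given as a rotation vector (axis times angle).
In Python, from workcell import robot gives the robot as it stands. The module is installed in compiled form; this text tells all that it offers.
- The arm moves only by the tool play_rows, never from a script. Its argument "motion" is a list of rows, each an object of numbers: "x", "y", "z": the shift along the tool's x, y, z scaled (see below); "wx", "wy", "wz": the turn, a rotation vector about the tool's x, y, z scaled (see below). In form: [{"x": .., "y": .., "z": .., "wx": .., "wy": .., "wz": ..}, ...]. A call has 1 to 20 rows; each row shifts and turns the commanded pose from where the row before left it, along the tool's axes as they then stand; what a row does not reach is not made up. The controller multiplies each number of a shift by 3 cm and each number of a turn by 6 degrees. A row lasts 1/12 s, in which the tool goes at most 41.7 mm and 7.16 degrees, less where a joint would pass 70% of its speed; a pose out of reach is approached as far as the arm can. A call with a number of a shift or a turn outside -1 to 1 is refused whole. A call with a gripper value outside its range is refused whole. "gripper" is the opening, from -1 (shut) to 1 (fully open), set as the call begins (left out, the last holds). The fingers move at their own pace and stop on an object; the grip force is fixed at half the most. Time passes only in rows, so rows that do not move let the fingers close. It gives the time, the measured TCP pose, the force, the opening and the grip force at its end, in the units of the state.
- robot.read_state(): the state, without advancing time (a new reading comes with each control period).
- robot.capture(name): name is "scene" or "top"; returns a dict with "color" (384x512x3 uint8, blue, green, red), "camera_matrix" (3x3 intrinsics, pixels), "D" ([k1, k2, p1, p2, k3] as OpenCV has them; the pictures are not rectified), "world_from_camera" (4x4, takes a point from camera to world coordinates). Camera axes: x right, y down, z forward; pixel columns grow to the right and rows downward; lengths in m; the calibration is good to about 2 mm. A picture is of the moment at which its call begins. There is no depth.
- robot.hand_in(): hands the job in; it is judged then, once.
Trained networks look in a picture, given as the dict that the camera call returned (one of the last four; its "shot" number tells which), for a name from the list of things; names that differ only in an ending like _2 or _b are one class to them, and where a whole thing is asked for, a point or a joint stands for the part that bears it (a point fixed in the world has none). Each returns a list of dicts, best first, with "conf" (0 to 1); they miss things now and then, are a little off and sometimes report something else, mostly with a low value. They report only what shows in the picture. A call takes as long as a camera call. They do not tell look-alikes from the thing itself.
- robot.find_in(name, picture): "position" ([x, y, z] in m, in world coordinates, good to about 4 mm: the middle of the surface that is visible of it).
- robot.outline_of(name, picture): "mask" (384x512 bool, what is visible of it).
- robot.landmark_of(name, picture): "position" ([x, y, z] in m, in world coordinates, good to about 4 mm: a listed point, or the origin of a listed thing).
The state is a dict: "t": time; "joints": joint angles; "qvel": joint speeds; "joint_torque": joint torques, N m; "ee_pos": TCP position; "tcp_rot": TCP orientation; "force": force on the tool from outside, world axes, zero at the start; "wrist_torque": the same for the moment, N m; "finger_gap": finger opening in m; "gripper_force": force on a finger pad.
Only numpy, scipy, OpenCV 4.12 (cv2) and the standard library are available. Lean on these libraries where they do the work, as an engineer would, in place of code of your own. Each camera call takes 0.05 s, during which the arm holds its last target. There are 200 camera calls.

## Working session

There is one attempt and no reset: what is moved stays moved. The work goes in short steps, Python scripts to look and compute and a tool call to move; the robot and the scene stay as the last step left them, time stands still between calls to the robot, and variables do not carry over. Pictures are saved under pics/ and viewed, at most 10 in all, crops included, and the job is handed in when it is done.

Besides the shell and the picture viewer there is one more tool, called after "Request:" by a JSON object that holds its "method" and its "body". play_rows: Moves the arm, as the interface text tells. Shifts and turns lie within -1 to 1; 1 stands for 3 cm of shift or 6 degrees of turn. Its arguments: {"type":"object","properties":{"motion":{"type":"array"},"gripper":{"type":"number"}},"required":["motion"]}

```bash
mkdir -p pics; cat > m.py <<'E'
from workcell import robot
import cv2,numpy as np
a=robot.capture("scene");b=robot.capture("top")
cv2.imwrite("pics/a.png",np.hstack([cv2.resize(p["color"],(400,300)) for p in (a,b)]) if 0 else a["color"]);cv2.imwrite("pics/b.png",b["color"])
for n,p in (("scene",a),("top",b)):
  print(n,np.round(p["world_from_camera"],2).tolist())
  for k in ["station","cover_grip","lever_grip","lever_pivot","wash_bottle","fitting_jar","bottle_100_table"]:
    for r in robot.landmark_of(k,p)[:3]:
      w=np.array(r["position"]);T=np.linalg.inv(p["world_from_camera"]);
      px=cv2.projectPoints(w[None],cv2.Rodrigues(T[:3,:3])[0],T[:3,3],p["camera_matrix"],np.array(p["D"]))[0].ravel()
      print(k,np.round(w,3),round(r["conf"],2),px.round())
s=robot.read_state();print({k:np.round(v,3).tolist() for k,v in s.items()})
E
python3 m.py
```

```text
scene [[0.45, -0.53, 0.72, -0.55], [-0.89, -0.27, 0.36, -0.59], [0.01, -0.8, -0.6, 0.98], [0.0, 0.0, 0.0, 1.0]]
station [ 0.483  0.137 -0.002] 0.65 [200. 205.]
cover_grip [0.486 0.135 0.082] 0.79 [200. 185.]
lever_grip [0.511 0.02  0.093] 0.57 [231. 188.]
lever_pivot [0.468 0.035 0.09 ] 0.69 [221. 194.]
fitting_jar [ 0.449 -0.336 -0.003] 0.87 [321. 252.]
top [[0.01, -1.0, 0.09, 0.42], [-1.0, -0.01, -0.0, -0.04], [0.01, -0.09, -1.0, 1.43], [0.0, 0.0, 0.0, 1.0]]
station [ 0.482  0.143 -0.002] 0.67 [200. 199.]
cover_grip [0.481 0.135 0.083] 0.67 [199. 198.]
lever_grip [0.511 0.014 0.09 ] 0.47 [238. 189.]
lever_pivot [0.467 0.034 0.09 ] 0.55 [231. 203.]
lever_pivot [ 0.546 -0.424 -0.002] 0.51 [368. 182.]
wash_bottle [0.648 0.404 0.005] 0.75 [125. 149.]
wash_bottle [ 0.541  0.387 -0.002] 0.73 [129. 180.]
wash_bottle [0.469 0.036 0.091] 0.71 [231. 202.]
fitting_jar [ 0.449 -0.336  0.004] 0.7 [343. 210.]
bottle_100_table [ 0.66  -0.489  0.003] 0.79 [386. 149.]
bottle_100_table [ 0.548 -0.422 -0.003] 0.63 [367. 182.]
{'t': 0.8, 'joints': [-1.275, 0.3, 1.521, -0.0, 1.321, -0.067], 'qvel': [0.001, 0.001, 0.001, 0.001, -0.001, -0.001], 'joint_torque': [-0.0, -53.163, -35.29, 0.071, 0.021, -0.0], 'ee_pos': [0.195, -0.514, 0.188], 'tcp_rot': [-3.09, -0.567, 0.0], 'force': [0.35, -0.219, 0.005], 'wrist_torque': [0.021, -0.096, 0.062], 'gripper_force': 0.0, 'finger_gap': 0.094}
```

View pics/a.png

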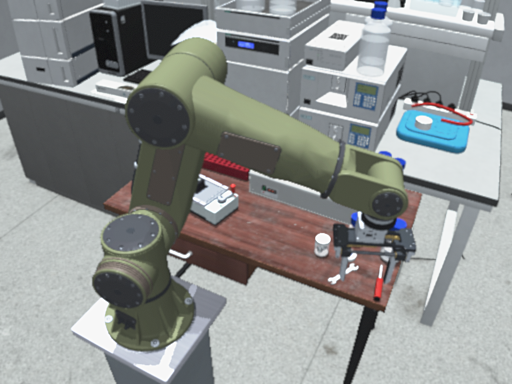

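```bash
python3 - <<'E'
import cv2
b=cv2.imread("pics/b.png");cv2.imwrite("pics/bc.png",cv2.resize(b[110:290,90:330],None,fx=3.3,fy=3.3,interpolation=2))
E
```

```text
(no output)
```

View pics/bc.png

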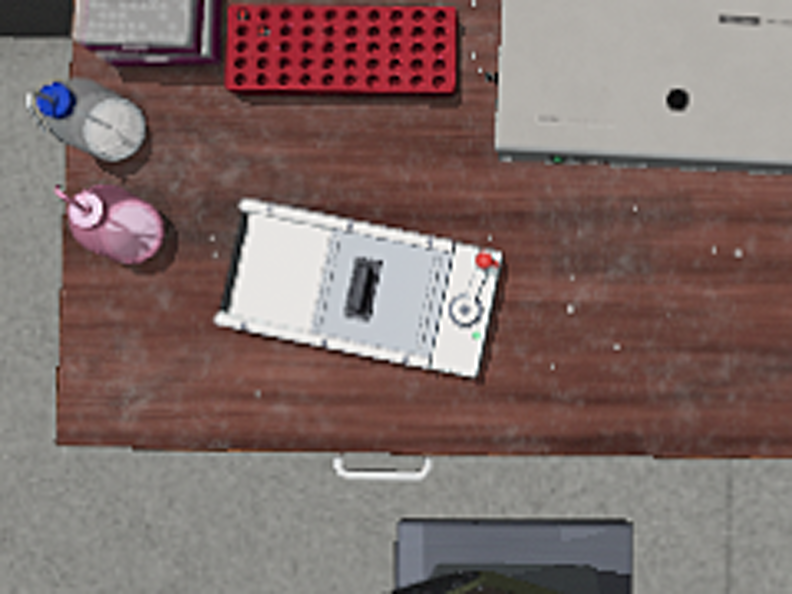

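View pics/b.png

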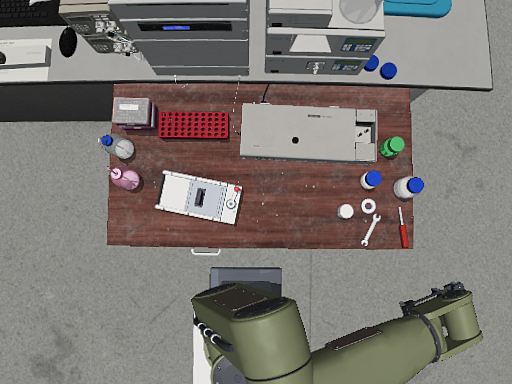

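The top view shows these candidates:
- **Station:** about (200,198). The black handle is at (200,198), the red lever grip at (238,189) and the pivot at (231,203).
- **Wash bottle:** blue cap at (118,147). The pink look-alike is at (124,180).
- **Jar and bottles:** white-capped jar at (346,211), blue-capped bottles at (371,180) and (410,187). The green look-alike is at (393,147).

The crop confirms the upright black handle on the grey cover. The station's +y points along world (0.19, 0.98), so its yaw is about -11°. The handle is at about (0.485, 0.135).

Request:
{"method": "play_rows", "body": {"motion": [{"wz": 1}, {"wz": 1}, {"wz": 1}, {"wz": 1}, {"wz": 1}, {"wz": 0.3}, {"y": -0.5, "x": 0.12}, {"y": -1, "x": 0.25}, {"y": -1, "x": 0.25}, {"y": -1, "x": 0.25}, {"y": -1, "x": 0.25}, {"y": -1, "x": 0.25}, {"y": -1, "x": 0.25}, {"y": -1, "x": 0.25}, {"y": -1, "x": 0.25}, {"y": -1, "x": 0.25}, {"y": -1, "x": 0.25}], "gripper": 0.1}}

```text
invalid input at $.motion[0]: expected keys x, y, z, wx, wy, wz
```

```bash
cat > w.py <<'E'
from workcell import robot
import numpy as np,sys
from scipy.spatial.transform import Rotation as R
s=robot.read_state();r=R.from_rotvec(s["tcp_rot"])
print("t",s["t"],"pos",np.round(s["ee_pos"],4),"j",np.round(s["joints"],2),"F",np.round(s["force"],1),"gap",round(s["finger_gap"],4),"yaw x",np.degrees(np.arctan2(*r.as_matrix()[[1,0],0])).round(1))
if len(sys.argv)>3: print("units",(r.inv().apply(np.array(sys.argv[1:4],float)-s["ee_pos"])/.03).round(2))
E
python3 w.py 0.485 0.135 0.15
```

```text
t 0.8 pos [ 0.1952 -0.5142  0.1883] j [-1.27  0.3   1.52 -0.    1.32 -0.07] F [ 0.4 -0.2  0. ] gap 0.0939 yaw x 20.8
units [ 16.71 -16.8    1.28]
```

All keys are required.

Request:
{"method": "play_rows", "body": {"motion": [{"x": 0, "y": 0, "z": 0, "wx": 0, "wy": 0, "wz": 1}, {"x": 0, "y": 0, "z": 0, "wx": 0, "wy": 0, "wz": 1}, {"x": 0, "y": 0, "z": 0, "wx": 0, "wy": 0, "wz": 1}, {"x": 0, "y": 0, "z": 0, "wx": 0, "wy": 0, "wz": 1}, {"x": 0, "y": 0, "z": 0, "wx": 0, "wy": 0, "wz": 1}, {"x": 0, "y": 0, "z": 0, "wx": 0, "wy": 0, "wz": 0.3}, {"x": 0.12, "y": -0.5, "z": 0, "wx": 0, "wy": 0, "wz": 0}, {"x": 0.25, "y": -1, "z": 0, "wx": 0, "wy": 0, "wz": 0}, {"x": 0.25, "y": -1, "z": 0, "wx": 0, "wy": 0, "wz": 0}, {"x": 0.25, "y": -1, "z": 0, "wx": 0, "wy": 0, "wz": 0}, {"x": 0.25, "y": -1, "z": 0, "wx": 0, "wy": 0, "wz": 0}, {"x": 0.25, "y": -1, "z": 0, "wx": 0, "wy": 0, "wz": 0}, {"x": 0.25, "y": -1, "z": 0, "wx": 0, "wy": 0, "wz": 0}, {"x": 0.25, "y": -1, "z": 0, "wx": 0, "wy": 0, "wz": 0}, {"x": 0.25, "y": -1, "z": 0, "wx": 0, "wy": 0, "wz": 0}, {"x": 0.25, "y": -1, "z": 0, "wx": 0, "wy": 0, "wz": 0}], "gripper": 0.1}}

```text
t: 2.13
ee_pos: [0.3198, -0.2467, 0.1885]
tcp_rot: [3.127, -0.302, 0.001]
force: [0.7, -0.3, 0.1]
finger_gap: 0.052
gripper_force: 0.0
```

```bash
python3 w.py 0.485 0.135 0.15
```

```text
t 2.1333 pos [ 0.3198 -0.2467  0.1885] j [-0.75 -0.03  1.9   0.    1.28  1.02] F [ 0.7 -0.3  0.1] gap 0.052 yaw x -11.0
units [  2.97 -13.54   1.28]
```

Request:
{"method": "play_rows", "body": {"motion": [{"x": 0.22, "y": -1, "z": 0, "wx": 0, "wy": 0, "wz": 0}, {"x": 0.22, "y": -1, "z": 0, "wx": 0, "wy": 0, "wz": 0}, {"x": 0.22, "y": -1, "z": 0, "wx": 0, "wy": 0, "wz": 0}, {"x": 0.22, "y": -1, "z": 0, "wx": 0, "wy": 0, "wz": 0}, {"x": 0.22, "y": -1, "z": 0, "wx": 0, "wy": 0, "wz": 0}, {"x": 0.22, "y": -1, "z": 0, "wx": 0, "wy": 0, "wz": 0}, {"x": 0.22, "y": -1, "z": 0, "wx": 0, "wy": 0, "wz": 0}, {"x": 0.22, "y": -1, "z": 0, "wx": 0, "wy": 0, "wz": 0}, {"x": 0.22, "y": -1, "z": 0, "wx": 0, "wy": 0, "wz": 0}, {"x": 0.22, "y": -1, "z": 0, "wx": 0, "wy": 0, "wz": 0}, {"x": 0.22, "y": -1, "z": 0, "wx": 0, "wy": 0, "wz": 0}, {"x": 0.22, "y": -1, "z": 0, "wx": 0, "wy": 0, "wz": 0}, {"x": 0.2, "y": -0.8, "z": 0.4, "wx": 0, "wy": 0, "wz": 0}, {"x": 0, "y": -0.3, "z": 0.4, "wx": 0, "wy": 0, "wz": 0}, {"x": 0, "y": 0, "z": 0, "wx": 0, "wy": 0, "wz": 0}, {"x": 0, "y": 0, "z": 0, "wx": 0, "wy": 0, "wz": 0}]}}

```text
t: 3.47
ee_pos: [0.4778, 0.1214, 0.1641]
tcp_rot: [3.127, -0.3, -0.002]
force: [0.3, 0.3, 1.3]
finger_gap: 0.0513
gripper_force: 0.0
```

```bash
python3 w.py 0.485 0.135 0.087; python3 - <<'E'
from workcell import robot
import cv2,numpy as np
b=robot.capture("top");a=robot.capture("scene")
f=lambda p,r0,r1,c0,c1:cv2.resize(p["color"][r0:r1,c0:c1],(400,400),interpolation=2)
cv2.imwrite("pics/c.png",np.hstack([f(b,140,260,140,260),f(a,120,240,150,270)]))
E
```

```text
t 3.4667 pos [0.4778 0.1214 0.1641] j [ 0.17  0.2   1.71 -0.    1.24  1.94] F [0.3 0.3 1.3] gap 0.0513 yaw x -11.0
units [ 0.15 -0.49  2.57]
```

View pics/c.png

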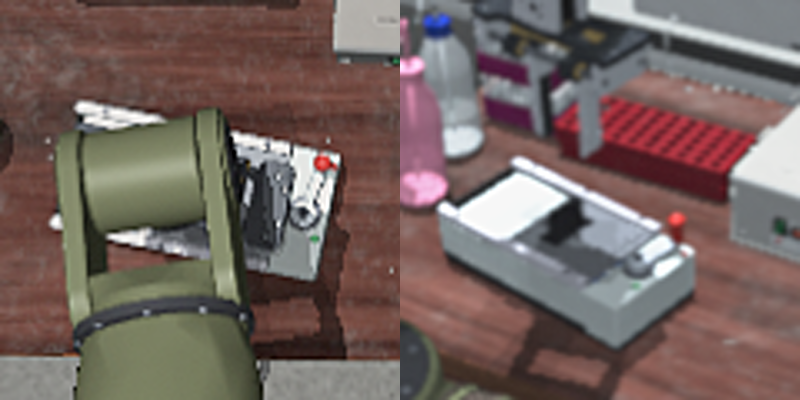

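The picture shows the gripper above the station with the handle and lever clear of it. I'll go down over the handle, then close.

Request:
{"method": "play_rows", "body": {"motion": [{"x": 0.15, "y": -0.52, "z": 0, "wx": 0, "wy": 0, "wz": 0}, {"x": 0, "y": 0, "z": 0.5, "wx": 0, "wy": 0, "wz": 0}, {"x": 0, "y": 0, "z": 0.5, "wx": 0, "wy": 0, "wz": 0}, {"x": 0, "y": 0, "z": 0.5, "wx": 0, "wy": 0, "wz": 0}, {"x": 0, "y": 0, "z": 0.5, "wx": 0, "wy": 0, "wz": 0}, {"x": 0, "y": 0, "z": 0.4, "wx": 0, "wy": 0, "wz": 0}, {"x": 0, "y": 0, "z": 0, "wx": 0, "wy": 0, "wz": 0}, {"x": 0, "y": 0, "z": 0, "wx": 0, "wy": 0, "wz": 0}, {"x": 0, "y": 0, "z": 0, "wx": 0, "wy": 0, "wz": 0}, {"x": 0, "y": 0, "z": 0, "wx": 0, "wy": 0, "wz": 0}]}}

```text
t: 4.4
ee_pos: [0.4861, 0.1358, 0.0936]
tcp_rot: [-3.126, 0.302, -0.003]
force: [-0.0, -0.1, 0.6]
finger_gap: 0.0518
gripper_force: 0.0
```

```bash
python3 w.py 0.485 0.135 0.087
```

```text
t 4.4 pos [0.4861 0.1358 0.0936] j [0.2  0.3  1.75 0.   1.08 1.96] F [-0.  -0.1  0.6] gap 0.0518 yaw x -11.0
units [-0.03  0.03  0.22]
```

Request:
{"method": "play_rows", "body": {"motion": [{"x": 0, "y": 0, "z": 0.2, "wx": 0, "wy": 0, "wz": 0}, {"x": 0, "y": 0, "z": 0, "wx": 0, "wy": 0, "wz": 0}, {"x": 0, "y": 0, "z": 0, "wx": 0, "wy": 0, "wz": 0}]}}

```text
t: 4.65
ee_pos: [0.4854, 0.1359, 0.0862]
tcp_rot: [3.127, -0.301, -0.001]
force: [-0.6, 0.9, 0.3]
finger_gap: 0.0517
gripper_force: 0.0
```

Request:
{"method": "play_rows", "body": {"motion": [{"x": 0, "y": 0, "z": 0, "wx": 0, "wy": 0, "wz": 0}, {"x": 0, "y": 0, "z": 0, "wx": 0, "wy": 0, "wz": 0}, {"x": 0, "y": 0, "z": 0, "wx": 0, "wy": 0, "wz": 0}, {"x": 0, "y": 0, "z": 0, "wx": 0, "wy": 0, "wz": 0}, {"x": 0, "y": 0, "z": 0, "wx": 0, "wy": 0, "wz": 0}, {"x": 0, "y": 0, "z": 0, "wx": 0, "wy": 0, "wz": 0}, {"x": 0, "y": 0, "z": 0, "wx": 0, "wy": 0, "wz": 0}, {"x": 0, "y": 0, "z": 0, "wx": 0, "wy": 0, "wz": 0}], "gripper": -1}}

```text
t: 5.32
ee_pos: [0.4855, 0.1359, 0.0863]
tcp_rot: [3.127, -0.301, -0.0]
force: [-0.5, -0.4, 0.1]
finger_gap: 0.0024
gripper_force: 0.0
```

```bash
python3 w.py 0.485 0.135 0.087
```

```text
t 5.3167 pos [0.4855 0.1359 0.0863] j [ 0.2   0.31  1.76 -0.    1.07  1.96] F [-0.5 -0.4  0.1] gap 0.0024 yaw x -11.0
units [-0.01  0.03 -0.02]
```

```bash
python3 w.py; python3 - <<'E'
from workcell import robot
import cv2,numpy as np
b=robot.capture("top");a=robot.capture("scene")
f=lambda p,r0,r1,c0,c1:cv2.resize(p["color"][r0:r1,c0:c1],(400,400),interpolation=2)
cv2.imwrite("pics/d.png",np.hstack([f(b,150,250,150,250),f(a,130,230,160,260)]))
for p in (a,b):
  for k in ("cover_grip","lever_grip","lever_pivot"):
    print(k,[(np.round(r["position"],3),round(r["conf"],2)) for r in robot.landmark_of(k,p)[:2]])
E
```

```text
t 5.3167 pos [0.4855 0.1359 0.0863] j [ 0.2   0.31  1.76 -0.    1.07  1.96] F [-0.5 -0.4  0.1] gap 0.0024 yaw x -11.0
cover_grip [(array([0.486, 0.134, 0.085]), 0.57)]
lever_grip [(array([0.513, 0.019, 0.091]), 0.43)]
lever_pivot [(array([0.467, 0.036, 0.093]), 0.68)]
cover_grip [(array([0.488, 0.135, 0.08 ]), 0.68)]
lever_grip [(array([0.511, 0.015, 0.092]), 0.67)]
lever_pivot [(array([0.465, 0.034, 0.089]), 0.56)]
```

View pics/d.png

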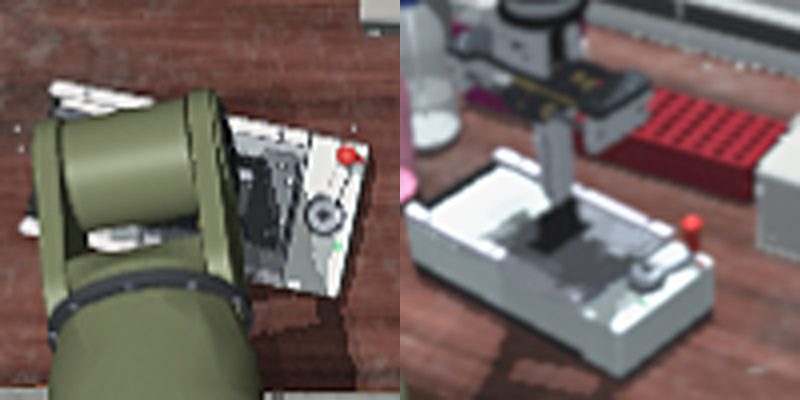

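Nothing was gripped: the closed fingertips appear at about (199,181) in the scene view, at or above the handle's top edge at (199,185). I'll overlay projected points to see where the tips really are.

```bash
python3 - <<'E'
from workcell import robot
import cv2,numpy as np
from scipy.spatial.transform import Rotation as R
a=robot.capture("scene");s=robot.read_state()
T=np.linalg.inv(a["world_from_camera"]);M=R.from_rotvec(s["tcp_rot"]).as_matrix();p=np.array(s["ee_pos"])
pr=lambda w:cv2.projectPoints(np.array(w,float).reshape(-1,3),cv2.Rodrigues(T[:3,:3])[0],T[:3,3],a["camera_matrix"],np.array(a["D"]))[0].reshape(-1,2)
c0,r0,k=165,130,8
im=cv2.resize(a["color"][r0:r0+75,c0:c0+95],None,fx=k,fy=k,interpolation=2)
def dot(w,col):
  for q in pr(w): cv2.circle(im,tuple(np.int32((q+.5-[c0,r0])*k)),4,col,-1);print(q.round(1))
for d in (.014,0,-.02,-.04,-.06,-.083): dot(p+M[:,2]*d,(0,255,255))
ys=np.array([.19,.98,0]);xs=np.array([.98,-.19,0]);h=np.array([.485,.135,0])
dot([h+i*xs*.022+[0,0,z] for i in(-1,1) for z in (.067,.098)],(0,255,0))
cv2.imwrite("pics/e.png",im)
E
```

```text
[199.4 187.7]
[199.1 184.5]
[198.7 179.8]
[198.3 175. ]
[197.9 170.2]
[197.4 164.5]
[195.3 192. ]
[194.6 184.8]
[203.9 186.2]
[203.3 179. ]
```

View pics/e.png

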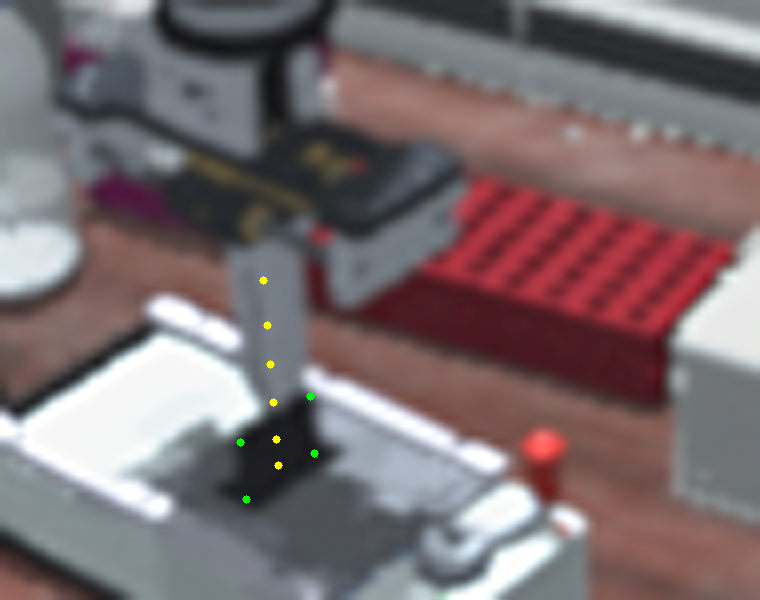

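```bash
python3 - <<'E'
from workcell import robot
import cv2,numpy as np
a=robot.capture("scene");T=np.linalg.inv(a["world_from_camera"])
pr=lambda w:cv2.projectPoints(np.array(w,float).reshape(-1,3),cv2.Rodrigues(T[:3,:3])[0],T[:3,3],a["camera_matrix"],np.array(a["D"]))[0].reshape(-1,2)
ys=np.array([.19,.98,0]);p=np.array([.4778,.1214,.1641])
for d in (-.0257,-.038,.0257,.038):
  q=pr([p+ys*d+[0,0,-.014],p+ys*d+[0,0,.011]]);print(d,((q-[150,120])*400/120).round()+[400,0])
E
```

```text
-0.0257 [[586. 180.]
 [584. 160.]]
-0.038 [[595. 184.]
 [593. 164.]]
0.0257 [[549. 163.]
 [547. 142.]]
0.038 [[541. 159.]
 [539. 138.]]
```

Request:
{"method": "play_rows", "body": {"motion": [{"x": 0, "y": 0, "z": -0.5, "wx": 0, "wy": 0, "wz": 0}, {"x": 0, "y": 0, "z": -0.5, "wx": 0, "wy": 0, "wz": 0}, {"x": 0, "y": 0, "z": -0.2, "wx": 0, "wy": 0, "wz": 0}, {"x": 0, "y": 0, "z": 0, "wx": 0, "wy": 0, "wz": 0}, {"x": 0, "y": 0, "z": 0, "wx": 0, "wy": 0, "wz": 0}]}}

```text
t: 6.23
ee_pos: [0.4855, 0.1359, 0.1221]
tcp_rot: [-3.127, 0.302, -0.0]
force: [-0.7, -0.7, -0.5]
finger_gap: 0.0005
gripper_force: 0.0
```

The picture suggests the fingertips are really about 25–30 mm higher than the reported pose. I'll measure this with the fingers raised clear.

```bash
python3 - <<'E'
from workcell import robot
import cv2,numpy as np
from scipy.spatial.transform import Rotation as R
a=robot.capture("scene");s=robot.read_state()
T=np.linalg.inv(a["world_from_camera"]);M=R.from_rotvec(s["tcp_rot"]).as_matrix();p=np.array(s["ee_pos"])
pr=lambda w:cv2.projectPoints(np.array(w,float).reshape(-1,3),cv2.Rodrigues(T[:3,:3])[0],T[:3,3],a["camera_matrix"],np.array(a["D"]))[0].reshape(-1,2)
c0,r0,k=170,140,10
im=cv2.resize(a["color"][r0:r0+58,c0:c0+75],None,fx=k,fy=k,interpolation=0)
for d in (.014,.004,-.006,-.016,-.026):
  q=pr(p+M[:,2]*d)[0];cv2.circle(im,tuple(np.int32((q+.5-[c0,r0])*k)),3,(0,255,255),-1);print(d,((q+.5-[c0,r0])*k).round())
cv2.imwrite("pics/f.png",im)
E
```

```text
0.014 [291. 400.]
0.004 [289. 376.]
-0.006 [287. 353.]
-0.016 [285. 328.]
-0.026 [283. 304.]
```

View pics/f.png

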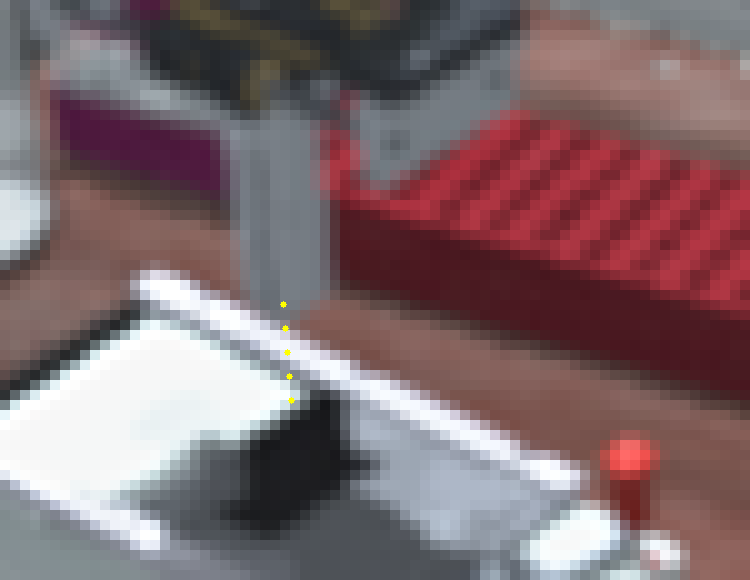

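```bash
python3 - <<'E'
from workcell import robot
import cv2,numpy as np
from scipy.spatial.transform import Rotation as R
M=R.from_rotvec([-3.09,-.567,0]).as_matrix();p=np.array([.195,-.514,.188])
out=[]
b1=robot.capture("top")
for n,f,o,c0,r0 in (("scene","a",None,320,185),("top","b",None,390,260)):
  c=robot.capture(n);T=np.linalg.inv(c["world_from_camera"])
  pr=lambda w:cv2.projectPoints(np.array(w,float).reshape(-1,3),cv2.Rodrigues(T[:3,:3])[0],T[:3,3],c["camera_matrix"],np.array(c["D"]))[0].reshape(-1,2)
  im=cv2.resize(cv2.imread(f"pics/{f}.png")[r0:r0+100,c0:c0+100],(400,400),interpolation=0)
  def dots(w,col):
    for q in pr(w): cv2.circle(im,tuple(np.int32((q+.5-[c0,r0])*4)),3,col,-1)
  for dp,col in (([0,0,0],(0,255,255)),):
    dots([p+dp+M@[i*.008,j*.047,.014] for i in(-1,1) for j in (-1,1)],col)
    dots([p+dp+M@[i*.0375,j*.0885,-.083] for i in(-1,1) for j in (-1,1)],(0,255,0))
  out.append(im)
cv2.imwrite("pics/g.png",np.hstack(out))
E
```

```text
(no output)
```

View pics/g.png

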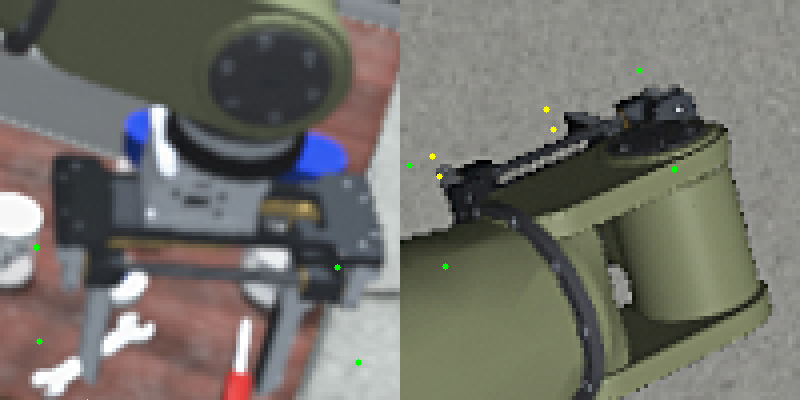

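Raised, the fingertips show at about (198,171) in the scene view, where the reported pose puts them at about (199,180). The start pictures agree: the shift is purely vertical, with the tool about 37 mm higher than reported. I'll go down to a reported z of about 0.055 with the fingers open, watching the force.

Request:
{"method": "play_rows", "body": {"motion": [{"x": 0, "y": 0, "z": 0, "wx": 0, "wy": 0, "wz": 0}, {"x": 0, "y": 0, "z": 0, "wx": 0, "wy": 0, "wz": 0}, {"x": 0, "y": 0, "z": 0, "wx": 0, "wy": 0, "wz": 0}, {"x": 0, "y": 0, "z": 0, "wx": 0, "wy": 0, "wz": 0}, {"x": 0, "y": 0, "z": 0.4, "wx": 0, "wy": 0, "wz": 0}, {"x": 0, "y": 0, "z": 0.4, "wx": 0, "wy": 0, "wz": 0}, {"x": 0, "y": 0, "z": 0.4, "wx": 0, "wy": 0, "wz": 0}, {"x": 0, "y": 0, "z": 0.3, "wx": 0, "wy": 0, "wz": 0}, {"x": 0, "y": 0, "z": 0.2, "wx": 0, "wy": 0, "wz": 0}, {"x": 0, "y": 0, "z": 0, "wx": 0, "wy": 0, "wz": 0}], "gripper": 0.1}}

```text
t: 7.27
ee_pos: [0.485, 0.1358, 0.0703]
tcp_rot: [3.127, -0.301, -0.003]
force: [-0.4, -0.3, 1.0]
finger_gap: 0.0518
gripper_force: 0.0
```

Request:
{"method": "play_rows", "body": {"motion": [{"x": 0, "y": 0, "z": 0.2, "wx": 0, "wy": 0, "wz": 0}, {"x": 0, "y": 0, "z": 0.15, "wx": 0, "wy": 0, "wz": 0}, {"x": 0, "y": 0, "z": 0.1, "wx": 0, "wy": 0, "wz": 0}, {"x": 0, "y": 0, "z": 0, "wx": 0, "wy": 0, "wz": 0}, {"x": 0, "y": 0, "z": 0, "wx": 0, "wy": 0, "wz": 0}, {"x": 0, "y": 0, "z": 0, "wx": 0, "wy": 0, "wz": 0}]}}

```text
t: 7.77
ee_pos: [0.4857, 0.1359, 0.0581]
tcp_rot: [-3.127, 0.301, -0.001]
force: [0.6, 0.2, 0.2]
finger_gap: 0.0518
gripper_force: 0.0
```

Request:
{"method": "play_rows", "body": {"motion": [{"x": 0, "y": 0, "z": 0, "wx": 0, "wy": 0, "wz": 0}, {"x": 0, "y": 0, "z": 0, "wx": 0, "wy": 0, "wz": 0}, {"x": 0, "y": 0, "z": 0, "wx": 0, "wy": 0, "wz": 0}, {"x": 0, "y": 0, "z": 0, "wx": 0, "wy": 0, "wz": 0}, {"x": 0, "y": 0, "z": 0, "wx": 0, "wy": 0, "wz": 0}, {"x": 0, "y": 0, "z": 0, "wx": 0, "wy": 0, "wz": 0}, {"x": 0, "y": 0, "z": 0, "wx": 0, "wy": 0, "wz": 0}, {"x": 0, "y": 0, "z": 0, "wx": 0, "wy": 0, "wz": 0}], "gripper": -1}}

```text
t: 8.43
ee_pos: [0.4856, 0.1362, 0.0579]
tcp_rot: [-3.127, 0.301, -0.0]
force: [0.3, 3.4, -0.2]
finger_gap: 0.0139
gripper_force: 30.0
```

```bash
python3 w.py
```

```text
t 8.4333 pos [0.4856 0.1362 0.0579] j [0.2  0.35 1.78 0.   1.01 1.96] F [ 0.3  3.4 -0.2] gap 0.0139 yaw x -11.0
```

Gripped: the gap is 13.9 mm. Now I'll tug gently in small steps.

Request:
{"method": "play_rows", "body": {"motion": [{"x": 0, "y": -0.05, "z": 0, "wx": 0, "wy": 0, "wz": 0}, {"x": 0, "y": -0.05, "z": 0, "wx": 0, "wy": 0, "wz": 0}, {"x": 0, "y": 0, "z": 0, "wx": 0, "wy": 0, "wz": 0}, {"x": 0, "y": 0, "z": 0, "wx": 0, "wy": 0, "wz": 0}]}}

```text
t: 8.77
ee_pos: [0.4861, 0.1387, 0.0579]
tcp_rot: [3.127, -0.301, -0.0]
force: [-1.5, -4.3, 0.9]
finger_gap: 0.0139
gripper_force: 30.0
```

Request:
{"method": "play_rows", "body": {"motion": [{"x": 0, "y": -0.05, "z": 0, "wx": 0, "wy": 0, "wz": 0}, {"x": 0, "y": -0.03, "z": 0, "wx": 0, "wy": 0, "wz": 0}, {"x": 0, "y": 0, "z": 0, "wx": 0, "wy": 0, "wz": 0}, {"x": 0, "y": 0, "z": 0, "wx": 0, "wy": 0, "wz": 0}]}}

```text
t: 9.1
ee_pos: [0.4864, 0.1404, 0.0578]
tcp_rot: [3.126, -0.301, -0.001]
force: [-3.3, -8.9, 4.2]
finger_gap: 0.0135
gripper_force: 30.0
```

Request:
{"method": "play_rows", "body": {"motion": [{"x": 0, "y": -0.05, "z": 0, "wx": 0, "wy": 0, "wz": 0}, {"x": 0, "y": 0, "z": 0, "wx": 0, "wy": 0, "wz": 0}, {"x": 0, "y": 0, "z": 0, "wx": 0, "wy": 0, "wz": 0}]}}

```text
t: 9.35
ee_pos: [0.4865, 0.1409, 0.0579]
tcp_rot: [3.124, -0.301, -0.002]
force: [-4.6, -18.8, 7.5]
finger_gap: 0.0138
gripper_force: 30.0
```

After about 4.5 mm the force climbs steeply to 19 N, so the lock has caught. I'll ease the cover back, release it, lift and move to the lever.

Request:
{"method": "play_rows", "body": {"motion": [{"x": 0, "y": 0.08, "z": 0, "wx": 0, "wy": 0, "wz": 0}, {"x": 0, "y": 0.08, "z": 0, "wx": 0, "wy": 0, "wz": 0}, {"x": 0, "y": 0.06, "z": 0, "wx": 0, "wy": 0, "wz": 0}, {"x": 0, "y": 0, "z": 0, "wx": 0, "wy": 0, "wz": 0}, {"x": 0, "y": 0, "z": 0, "wx": 0, "wy": 0, "wz": 0}]}}

```text
t: 9.77
ee_pos: [0.4856, 0.1362, 0.0579]
tcp_rot: [3.127, -0.301, 0.0]
force: [-1.3, -2.7, 1.4]
finger_gap: 0.0136
gripper_force: 30.0
```

Request:
{"method": "play_rows", "body": {"motion": [{"x": 0, "y": 0, "z": 0, "wx": 0, "wy": 0, "wz": 0}, {"x": 0, "y": 0, "z": 0, "wx": 0, "wy": 0, "wz": 0}, {"x": 0, "y": 0, "z": 0, "wx": 0, "wy": 0, "wz": 0}, {"x": 0, "y": 0, "z": 0, "wx": 0, "wy": 0, "wz": 0}, {"x": 0, "y": 0, "z": -0.5, "wx": 0, "wy": 0, "wz": 0}, {"x": 0, "y": 0, "z": -0.7, "wx": 0, "wy": 0, "wz": 0}, {"x": 0, "y": 0, "z": -0.6, "wx": 0, "wy": 0, "wz": 0}, {"x": 0.3, "y": 0.7, "z": 0, "wx": 0, "wy": 0, "wz": 0}, {"x": 0.4, "y": 0.9, "z": 0, "wx": 0, "wy": 0, "wz": 0}, {"x": 0.4, "y": 0.9, "z": 0, "wx": 0, "wy": 0, "wz": 0}, {"x": 0.3, "y": 0.7, "z": 0, "wx": 0, "wy": 0, "wz": 0}, {"x": 0.24, "y": 0.5, "z": 0, "wx": 0, "wy": 0, "wz": 0}, {"x": 0, "y": 0, "z": 0, "wx": 0, "wy": 0, "wz": 0}, {"x": 0, "y": 0, "z": 0, "wx": 0, "wy": 0, "wz": 0}, {"x": 0, "y": 0, "z": 0, "wx": 0, "wy": 0, "wz": 0}], "gripper": 0.1}}

```text
t: 11.02
ee_pos: [0.5125, 0.0186, 0.1118]
tcp_rot: [-3.127, 0.301, 0.0]
force: [0.5, 0.1, 0.7]
finger_gap: 0.0518
gripper_force: 0.0
```

```bash
python3 w.py .5126 .0174 .061
```

```text
t 11.0167 pos [0.5125 0.0186 0.1118] j [-0.04  0.3   1.71  0.    1.13  1.73] F [0.5 0.1 0.7] gap 0.0518 yaw x -11.0
units [0.01 0.04 1.69]
```

Request:
{"method": "play_rows", "body": {"motion": [{"x": 0, "y": 0.04, "z": 0.4, "wx": 0, "wy": 0, "wz": 0}, {"x": 0, "y": 0, "z": 0.4, "wx": 0, "wy": 0, "wz": 0}, {"x": 0, "y": 0, "z": 0.4, "wx": 0, "wy": 0, "wz": 0}, {"x": 0, "y": 0, "z": 0.3, "wx": 0, "wy": 0, "wz": 0}, {"x": 0, "y": 0, "z": 0.15, "wx": 0, "wy": 0, "wz": 0}, {"x": 0, "y": 0, "z": 0, "wx": 0, "wy": 0, "wz": 0}, {"x": 0, "y": 0, "z": 0, "wx": 0, "wy": 0, "wz": 0}]}}

```text
t: 11.6
ee_pos: [0.5126, 0.017, 0.0626]
tcp_rot: [-3.127, 0.301, -0.0]
force: [0.4, 0.2, 0.2]
finger_gap: 0.0515
gripper_force: 0.0
```

Request:
{"method": "play_rows", "body": {"motion": [{"x": 0, "y": 0, "z": 0, "wx": 0, "wy": 0, "wz": 0}, {"x": 0, "y": 0, "z": 0, "wx": 0, "wy": 0, "wz": 0}, {"x": 0, "y": 0, "z": 0, "wx": 0, "wy": 0, "wz": 0}, {"x": 0, "y": 0, "z": 0, "wx": 0, "wy": 0, "wz": 0}, {"x": 0, "y": 0, "z": 0, "wx": 0, "wy": 0, "wz": 0}, {"x": 0, "y": 0, "z": 0, "wx": 0, "wy": 0, "wz": 0}, {"x": 0, "y": 0, "z": 0, "wx": 0, "wy": 0, "wz": 0}, {"x": 0, "y": 0, "z": 0, "wx": 0, "wy": 0, "wz": 0}], "gripper": -1}}

```text
t: 12.27
ee_pos: [0.5125, 0.0167, 0.0624]
tcp_rot: [-3.127, 0.302, -0.0]
force: [-1.1, 1.0, 0.9]
finger_gap: 0.0152
gripper_force: 30.0
```

```bash
python3 w.py
```

```text
t 12.2667 pos [0.5125 0.0167 0.0624] j [-0.04  0.36  1.76  0.    1.02  1.72] F [-1.1  1.   0.9] gap 0.0152 yaw x -11.0
```

Request:
{"method": "play_rows", "body": {"motion": [{"x": -0.05, "y": 0.16, "z": 0, "wx": 0, "wy": 0, "wz": 0}, {"x": -0.05, "y": 0.16, "z": 0, "wx": 0, "wy": 0, "wz": 0}, {"x": -0.08, "y": 0.146, "z": 0, "wx": 0, "wy": 0, "wz": 0}, {"x": -0.08, "y": 0.146, "z": 0, "wx": 0, "wy": 0, "wz": 0}, {"x": -0.107, "y": 0.128, "z": 0, "wx": 0, "wy": 0, "wz": 0}, {"x": -0.107, "y": 0.128, "z": 0, "wx": 0, "wy": 0, "wz": 0}, {"x": 0, "y": 0, "z": 0, "wx": 0, "wy": 0, "wz": 0}, {"x": 0, "y": 0, "z": 0, "wx": 0, "wy": 0, "wz": 0}]}}

```text
t: 12.93
ee_pos: [0.4934, -0.0061, 0.0625]
tcp_rot: [-3.127, 0.302, -0.0]
force: [-1.1, 3.8, 3.1]
finger_gap: 0.0151
gripper_force: 30.0
```

Request:
{"method": "play_rows", "body": {"motion": [{"x": -0.13, "y": 0.104, "z": 0, "wx": 0, "wy": 0, "wz": 0}, {"x": -0.13, "y": 0.104, "z": 0, "wx": 0, "wy": 0, "wz": 0}, {"x": -0.15, "y": 0.075, "z": 0, "wx": 0, "wy": 0, "wz": 0}, {"x": -0.15, "y": 0.075, "z": 0, "wx": 0, "wy": 0, "wz": 0}, {"x": 0, "y": 0, "z": 0, "wx": 0, "wy": 0, "wz": 0}, {"x": 0, "y": 0, "z": 0, "wx": 0, "wy": 0, "wz": 0}]}}

```text
t: 13.43
ee_pos: [0.4753, -0.0133, 0.0626]
tcp_rot: [-3.126, 0.302, -0.002]
force: [1.4, 4.7, 2.1]
finger_gap: 0.0151
gripper_force: 30.0
```

Request:
{"method": "play_rows", "body": {"motion": [{"x": -0.16, "y": 0.045, "z": 0, "wx": 0, "wy": 0, "wz": 0}, {"x": -0.16, "y": 0.045, "z": 0, "wx": 0, "wy": 0, "wz": 0}, {"x": -0.16, "y": 0.02, "z": 0, "wx": 0, "wy": 0, "wz": 0}, {"x": 0, "y": 0, "z": 0, "wx": 0, "wy": 0, "wz": 0}, {"x": 0, "y": 0, "z": 0, "wx": 0, "wy": 0, "wz": 0}, {"x": 0, "y": 0, "z": 0, "wx": 0, "wy": 0, "wz": 0}]}}

```text
t: 13.93
ee_pos: [0.4601, -0.0136, 0.0625]
tcp_rot: [-3.127, 0.301, 0.0]
force: [-1.1, 6.0, 3.5]
finger_gap: 0.0149
gripper_force: 30.0
```

```bash
cat >> w.py <<'E'
d=s["ee_pos"][:2]-np.array([.4662,.036]);x=d@[.9816,-.1908];y=d@[.1908,.9816];print("lever",np.round([x,y,np.hypot(x,y),np.arctan2(-y,x)],4),s["gripper_force"])
E
python3 w.py
```

```text
t 13.9333 pos [ 0.4601 -0.0136  0.0625] j [-0.11  0.26  1.9   0.    0.99  1.65] F [-1.1  6.   3.5] gap 0.0149 yaw x -11.0
lever [ 0.0035 -0.0499  0.05    1.5016] 30.00081568490714
```

Press on slightly to feel the stop.

Request:
{"method": "play_rows", "body": {"motion": [{"x": -0.06, "y": 0, "z": 0, "wx": 0, "wy": 0, "wz": 0}, {"x": -0.06, "y": 0, "z": 0, "wx": 0, "wy": 0, "wz": 0}, {"x": 0, "y": 0, "z": 0, "wx": 0, "wy": 0, "wz": 0}, {"x": 0, "y": 0, "z": 0, "wx": 0, "wy": 0, "wz": 0}]}}

```text
t: 14.27
ee_pos: [0.4575, -0.0132, 0.0627]
tcp_rot: [-3.127, 0.301, -0.003]
force: [5.3, 4.3, 0.7]
finger_gap: 0.0152
gripper_force: 30.0
```

```bash
python3 w.py
```

```text
t 14.2667 pos [ 0.4575 -0.0132  0.0627] j [-0.11  0.25  1.91  0.    0.98  1.65] F [5.3 4.3 0.7] gap 0.0152 yaw x -11.0
lever [ 8.0000e-04 -4.9900e-02  4.9900e-02  1.5544e+00] 30.00012849806808
```

At its stop: the reaction force has risen and the angle reads about 1.5. I'll release, lift and return to the handle.

Request:
{"method": "play_rows", "body": {"motion": [{"x": 0.06, "y": 0, "z": 0, "wx": 0, "wy": 0, "wz": 0}, {"x": 0, "y": 0, "z": 0, "wx": 0, "wy": 0, "wz": 0}, {"x": 0, "y": 0, "z": 0, "wx": 0, "wy": 0, "wz": 0}, {"x": 0, "y": 0, "z": 0, "wx": 0, "wy": 0, "wz": 0}, {"x": 0, "y": 0, "z": -0.5, "wx": 0, "wy": 0, "wz": 0}, {"x": 0, "y": 0, "z": -0.7, "wx": 0, "wy": 0, "wz": 0}, {"x": 0, "y": 0, "z": -0.6, "wx": 0, "wy": 0, "wz": 0}, {"x": 0, "y": 0, "z": 0, "wx": 0, "wy": 0, "wz": 0}], "gripper": -0.35}}

```text
t: 14.93
ee_pos: [0.4598, -0.0139, 0.1193]
tcp_rot: [3.127, -0.301, 0.007]
force: [-0.2, -1.1, 0.3]
finger_gap: 0.0305
gripper_force: 0.0
```

Request:
{"method": "play_rows", "body": {"motion": [{"x": 0, "y": -0.8, "z": 0, "wx": 0, "wy": 0, "wz": 0}, {"x": 0, "y": -0.9, "z": 0, "wx": 0, "wy": 0, "wz": 0}, {"x": 0, "y": -0.9, "z": 0, "wx": 0, "wy": 0, "wz": 0}, {"x": 0, "y": -0.9, "z": 0, "wx": 0, "wy": 0, "wz": 0}, {"x": 0, "y": -0.9, "z": 0, "wx": 0, "wy": 0, "wz": 0}, {"x": 0, "y": -0.67, "z": 0, "wx": 0, "wy": 0, "wz": 0}, {"x": 0, "y": 0, "z": 0, "wx": 0, "wy": 0, "wz": 0}, {"x": 0, "y": 0, "z": 0, "wx": 0, "wy": 0, "wz": 0}, {"x": 0, "y": 0, "z": 0, "wx": 0, "wy": 0, "wz": 0}], "gripper": 0.1}}

```text
t: 15.68
ee_pos: [0.4871, 0.135, 0.1157]
tcp_rot: [3.127, -0.301, -0.001]
force: [-0.1, -0.9, -0.4]
finger_gap: 0.0516
gripper_force: 0.0
```

```bash
python3 w.py .4856 .1362 .058; python3 - <<'E'
from workcell import robot
import numpy as np
for n in ("scene","top"):
  p=robot.capture(n)
  for k in ("cover_grip","lever_grip"): print(n,k,[(np.round(r["position"],3),round(r["conf"],2)) for r in robot.landmark_of(k,p)[:1]])
E
```

```text
t 15.6833 pos [0.4871 0.135  0.1157] j [ 0.2   0.28  1.73 -0.    1.14  1.96] F [-0.1 -0.9 -0.4] gap 0.0516 yaw x -11.0
units [-0.06 -0.03  1.92]
lever [ 0.0016  0.1012  0.1012 -1.5547] 0.0
scene cover_grip [(array([0.488, 0.132, 0.085]), 0.97)]
scene lever_grip [(array([ 0.458, -0.011,  0.092]), 0.51)]
top cover_grip [(array([0.484, 0.137, 0.082]), 0.76)]
top lever_grip [(array([ 0.461, -0.015,  0.091]), 0.46)]
```

Request:
{"method": "play_rows", "body": {"motion": [{"x": -0.05, "y": -0.03, "z": 0.4, "wx": 0, "wy": 0, "wz": 0}, {"x": 0, "y": 0, "z": 0.5, "wx": 0, "wy": 0, "wz": 0}, {"x": 0, "y": 0, "z": 0.5, "wx": 0, "wy": 0, "wz": 0}, {"x": 0, "y": 0, "z": 0.3, "wx": 0, "wy": 0, "wz": 0}, {"x": 0, "y": 0, "z": 0.2, "wx": 0, "wy": 0, "wz": 0}, {"x": 0, "y": 0, "z": 0, "wx": 0, "wy": 0, "wz": 0}, {"x": 0, "y": 0, "z": 0, "wx": 0, "wy": 0, "wz": 0}]}}

```text
t: 16.57
ee_pos: [0.4864, 0.1368, 0.0597]
tcp_rot: [-3.127, 0.302, -0.0]
force: [0.2, -0.6, 0.2]
finger_gap: 0.0517
gripper_force: 0.0
```

Request:
{"method": "play_rows", "body": {"motion": [{"x": 0, "y": 0, "z": 0, "wx": 0, "wy": 0, "wz": 0}, {"x": 0, "y": 0, "z": 0, "wx": 0, "wy": 0, "wz": 0}, {"x": 0, "y": 0, "z": 0, "wx": 0, "wy": 0, "wz": 0}, {"x": 0, "y": 0, "z": 0, "wx": 0, "wy": 0, "wz": 0}, {"x": 0, "y": 0, "z": 0, "wx": 0, "wy": 0, "wz": 0}, {"x": 0, "y": 0, "z": 0, "wx": 0, "wy": 0, "wz": 0}, {"x": 0, "y": 0, "z": 0, "wx": 0, "wy": 0, "wz": 0}, {"x": 0, "y": 0, "z": 0, "wx": 0, "wy": 0, "wz": 0}], "gripper": -1}}

```text
t: 17.23
ee_pos: [0.4862, 0.1366, 0.0595]
tcp_rot: [3.127, -0.301, -0.0]
force: [-0.9, -3.0, 2.5]
finger_gap: 0.0138
gripper_force: 30.0
```

Request:
{"method": "play_rows", "body": {"motion": [{"x": 0, "y": -0.05, "z": 0, "wx": 0, "wy": 0, "wz": 0}, {"x": 0, "y": -0.05, "z": 0, "wx": 0, "wy": 0, "wz": 0}, {"x": 0, "y": -0.08, "z": 0, "wx": 0, "wy": 0, "wz": 0}, {"x": 0, "y": -0.08, "z": 0, "wx": 0, "wy": 0, "wz": 0}, {"x": 0, "y": 0, "z": 0, "wx": 0, "wy": 0, "wz": 0}, {"x": 0, "y": 0, "z": 0, "wx": 0, "wy": 0, "wz": 0}]}}

```text
t: 17.73
ee_pos: [0.4877, 0.1446, 0.0595]
tcp_rot: [3.127, -0.301, 0.0]
force: [-1.2, -2.8, 3.1]
finger_gap: 0.0136
gripper_force: 30.0
```

```bash
python3 w.py
```

```text
t 17.7333 pos [0.4877 0.1446 0.0595] j [ 0.22  0.36  1.77 -0.    1.01  1.98] F [-1.2 -2.8  3.1] gap 0.0136 yaw x -11.0
lever [ 4.0000e-04  1.1070e-01  1.1070e-01 -1.5671e+00] 30.00070095062256
```

The cover is free: it has moved 8 mm against only 3 N. I'll slide it open.

Request:
{"method": "play_rows", "body": {"motion": [{"x": 0, "y": -0.1, "z": 0, "wx": 0, "wy": 0, "wz": 0}, {"x": 0, "y": -0.2, "z": 0, "wx": 0, "wy": 0, "wz": 0}, {"x": 0, "y": -0.2, "z": 0, "wx": 0, "wy": 0, "wz": 0}, {"x": 0, "y": -0.2, "z": 0, "wx": 0, "wy": 0, "wz": 0}, {"x": 0, "y": -0.2, "z": 0, "wx": 0, "wy": 0, "wz": 0}, {"x": 0, "y": -0.2, "z": 0, "wx": 0, "wy": 0, "wz": 0}, {"x": 0, "y": -0.2, "z": 0, "wx": 0, "wy": 0, "wz": 0}, {"x": 0, "y": -0.2, "z": 0, "wx": 0, "wy": 0, "wz": 0}, {"x": 0, "y": -0.2, "z": 0, "wx": 0, "wy": 0, "wz": 0}, {"x": 0, "y": -0.2, "z": 0, "wx": 0, "wy": 0, "wz": 0}, {"x": 0, "y": -0.2, "z": 0, "wx": 0, "wy": 0, "wz": 0}, {"x": 0, "y": -0.1, "z": 0, "wx": 0, "wy": 0, "wz": 0}, {"x": 0, "y": 0, "z": 0, "wx": 0, "wy": 0, "wz": 0}, {"x": 0, "y": 0, "z": 0, "wx": 0, "wy": 0, "wz": 0}]}}

```text
t: 18.9
ee_pos: [0.5001, 0.2091, 0.0594]
tcp_rot: [3.127, -0.301, -0.001]
force: [-3.0, -5.6, 5.7]
finger_gap: 0.0138
gripper_force: 30.0
```

```bash
python3 w.py
```

```text
t 18.9 pos [0.5001 0.2091 0.0594] j [ 0.33  0.42  1.67 -0.    1.04  2.09] F [-3.  -5.6  5.7] gap 0.0138 yaw x -11.0
lever [ 3.0000e-04  1.7640e-01  1.7640e-01 -1.5693e+00] 30.001080930233
```

Request:
{"method": "play_rows", "body": {"motion": [{"x": 0, "y": -0.06, "z": 0, "wx": 0, "wy": 0, "wz": 0}, {"x": 0, "y": -0.06, "z": 0, "wx": 0, "wy": 0, "wz": 0}, {"x": 0, "y": -0.05, "z": 0, "wx": 0, "wy": 0, "wz": 0}, {"x": 0, "y": 0, "z": 0, "wx": 0, "wy": 0, "wz": 0}, {"x": 0, "y": 0, "z": 0, "wx": 0, "wy": 0, "wz": 0}]}}

```text
t: 19.32
ee_pos: [0.5011, 0.214, 0.0594]
tcp_rot: [3.127, -0.302, -0.001]
force: [-3.2, -5.6, 5.6]
finger_gap: 0.0138
gripper_force: 30.0
```

Request:
{"method": "play_rows", "body": {"motion": [{"x": 0, "y": -0.05, "z": 0, "wx": 0, "wy": 0, "wz": 0}, {"x": 0, "y": 0, "z": 0, "wx": 0, "wy": 0, "wz": 0}, {"x": 0, "y": 0, "z": 0, "wx": 0, "wy": 0, "wz": 0}]}}

```text
t: 19.57
ee_pos: [0.5012, 0.2147, 0.0594]
tcp_rot: [3.125, -0.301, -0.002]
force: [-4.7, -11.0, 7.5]
finger_gap: 0.0136
gripper_force: 30.0
```

```bash
python3 w.py
```

```text
t 19.5667 pos [0.5012 0.2147 0.0594] j [ 0.34  0.43  1.66 -0.    1.05  2.1 ] F [ -4.7 -11.    7.5] gap 0.0136 yaw x -11.0
lever [ 3.0000e-04  1.8210e-01  1.8210e-01 -1.5694e+00] 30.005271434783936
```

The cover has travelled 80 mm and the force has jumped, so it is against its stop. One last look before handing in.

```bash
python3 - <<'E'
from workcell import robot
import cv2,numpy as np
b=robot.capture("top");a=robot.capture("scene")
f=lambda p,r0,r1,c0,c1:cv2.resize(p["color"][r0:r1,c0:c1],(400,400),interpolation=2)
cv2.imwrite("pics/h.png",np.hstack([f(b,100,260,90,250),f(a,120,240,150,270)]))
E
```

```text
(no output)
```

View pics/h.png

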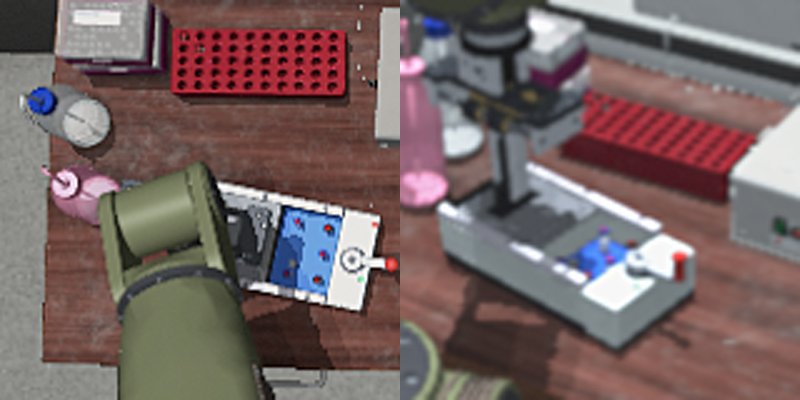

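The vial well is exposed with the blue rack visible, at crop (310,245). The lever points along -y, with its grip at (390,264). The gripper holds the handle, and both wash bottles are still standing.

```bash
python3 -c "
from workcell import robot
print(robot.hand_in())"
```

```text
the job is handed in; nothing more can be done
None
```

The tug showed the lock had caught, so I swung the lever to its stop and slid the cover fully open (80 mm); the job is handed in with the gripper still holding it, and I touched no bottles or jar.

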